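Build the spacer bracket on the two-pin welding jig

ROBOT

A 6-joint arm with a two-finger parallel gripper is mounted at the origin on the work surface. World frame = base frame: x ahead of the robot, y to its left, z up, the work surface at z = 0. Lengths are in m, angles in degrees, forces in N, time in s.
With the tool pointing down it reaches from about 0.35 to 0.875 m from the base axis. Payload 4.2 kg.
Tool frame: the origin (TCP) lies midway between the tips of the shut fingers; the grasp point (between the pads) lies 19 mm behind it; z points along the fingers, y is the line along which they close (so a half turn about z gives the same grasp; the last joint's range is limited). The gripper opens to 87 mm and grips with 3 to 60 N. Pads are 19 mm wide; open, the fingers measure 117 mm over their backs; the gripper's body (75 mm by 190 mm) begins 51 mm behind the grasp point.
Start: joints at [79.733, 22.042, 0.453, 0, -68.411, -14.817], TCP at [0.265, 0.566, 0.223] pointing down, gripper open.
Joint ranges: [-179.83, 179.83], [-69.29, 118.12], [-61.27, 80.66], [-181.25, 117.63], [-171.15, -9.14], [-177.46, 177.46]. Speed limits (degrees/s): [159.86, 159.86, 180, 180, 180, 180].

INTERFACE

Orientations are given as a 3x3 rotation matrix whose columns are the frame's x, y, z axes.
In Python, from station import sensors, eyes, workorder gives the robot as it stands.
- The arm moves only by the shell command python3 -m handwheel 'ROWS'. ROWS is a JSON list of rows, 1 to 8 of them, each of 7 numbers: the opening from 0.0 (shut) to 1.0 (fully open), then dx, dy, dz in m, then a rotation vector rx, ry, rz in degrees; each row is the pose to reach, as a shift and turn from the pose commanded when the command began, along the tool's axes at that moment; what a row does not reach only later rows make up. A row lasts 1/10 s, in which the tool goes at most 0.05 m and 8.59 degrees, less where a joint would pass 70% of its speed; a pose out of reach is approached as far as the arm can. The fingers move at their own pace and stop on an object; the grip force is fixed at half the most. Time passes only in rows, so rows that do not move let the fingers close. It prints the time, the measured TCP pose, the force, the opening and the grip force at its end.
- sensors.sense(): the state, without advancing time (a new reading comes with each control period).
- eyes.capture(name): name is "scene" or "top"; returns a dict with "pixels" (420x560x3 uint8, red, green, blue), "z_map" (420x560 float32, m along the optical axis (not along the pixel's ray), 0 where there is no reading), "K" (3x3 intrinsics, pixels), "world_from_camera" (4x4, takes a point from camera to world coordinates). Camera axes: x right, y up, looking along -z (the intrinsics and any distortion apply to the point x, -y, -z); pixel columns grow to the right and rows downward; lengths in m; the calibration is good to about 2 mm. A picture is of the moment at which its call begins.
- workorder.finish_job(): hands the job in; it is judged then, once.
The state is a dict: "time_s": time; "joints": joint angles; "joint_velocities": joint speeds; "effort": joint torques, N m; "tcp_pos": TCP position; "ee_rot": TCP orientation; "wrist_force": force on the tool from outside, world axes, zero at the start; "moment": the same for the moment, N m; "gripper_width": opening from 0.0 (shut) to 1.0 (fully open); "gripper_force": force on a finger pad.
Only numpy, scipy, OpenCV 4.12 (cv2) and the standard library are available. Lean on these libraries where they do the work, as an engineer would, in place of code of your own. Each camera call takes 0.05 s, during which the arm holds its last target. There are 200 camera calls.

TASK

Build up the spacer bracket on the two-pin welding jig, ready for tacking: thread the long two-hole plate over both pins and lay it flat on the jig, then put one of the two small collars over each pin, then thread the short two-hole plate over both pins so that it lies flat on the two collars. Leave the plate with one hole, the tall pipe stub and the wide ring where they lie.

Things in the scene. Friction and masses are not known exactly. Their poses are not given: they have to be found in the camera images.
- jig: Welding jig, fixed: aluminium base 160 x 90 x 12 mm with two upright steel pins. Origin: centre of the underside; x along the line of the pins (long side), z up. Pin axes at x = +35 and -35 mm, y = 0. Pins 12 mm thick, 50 mm above the base top (tips 62 mm above the origin): straight for 40 mm, then tapering to a 4 mm tip. Screw heads 4 mm high at the four corners.
- long_plate: Long bare steel plate, 130 x 50 x 10 mm (x, y, z), about 0.46 kg, with two through holes 17 mm wide at x = +35 and -35 mm on its centre line. Origin: centre of the underside; x along its length. Lies flat with the other plates on a brown cardboard sheet 3 mm thick. Goes on first, directly on the jig's base.
- short_plate: Short bare steel plate, 96 x 40 x 10 mm (x, y, z), about 0.26 kg, with two through holes 17 mm wide at x = +35 and -35 mm on its centre line. Origin: centre of the underside; x along its length. Lies flat on the same cardboard. Goes on last, on top of the two collars.
- one_hole_plate: Bare steel plate 110 x 45 x 10 mm with a single 23 mm hole in the middle; origin at the centre of the underside, x along its length. Not part of the bracket: leave it.
- collar_a: Small thick-walled steel collar (tube), 36 mm outside, 20 mm bore, 20 mm tall, about 0.11 kg, standing on end on a black rubber mat 3 mm thick. Origin: centre of the underside; z along the bore. One of two alike; either may go on either pin, on top of the long plate.
- collar_b: The second collar, the same as collar_a.
- pipe_stub: Thin-walled steel pipe stub, 42 mm outside, 34 mm bore, 50 mm tall, standing on the rubber mat; origin at the centre of the underside. Not part of the bracket: leave it.
- wide_ring: Flat wide steel ring, 60 mm outside, 36 mm bore, 10 mm tall, lying on the rubber mat; origin at the centre of the underside. Not part of the bracket: leave it.
Not all that is in view belongs to the job. Leave any orange or pink look-alike of the collar_b alone.

How it is judged:
By the outcome, as a careful person would: the job done as asked, in the order asked, and still so for the second after the job is handed in, with the robot touching nothing.
It also fails if it takes over 99 s, if anything falls off the work surface, if the arm or the gripper's body presses on something with over 40 N, if the wrist force passes 120 N, or if a joint passes its speed limit or range.

## Working session

There is one attempt and no reset: what is moved stays moved. The work goes in short steps, Python scripts to look and compute and a shell command to move; the robot and the scene stay as the last step left them, time stands still between calls to the robot, and variables do not carry over. Pictures are saved under pics/ and viewed, at most 14 in all, crops included, and the job is handed in when it is done.

```bash
mkdir -p pics; ls; python3 - <<'E'
from station import sensors, eyes
import cv2, numpy as np
for n in ("scene","top"):
    c=eyes.capture(n); cv2.imwrite(f"pics/{n}0.png",c["pixels"][:,:,::-1]); np.savez(f"{n}0.npz",**c)
    print(n,c["K"].tolist(),np.round(c["world_from_camera"],3).tolist(), [k for k in c])
s=sensors.sense(); print(s["time_s"],s["tcp_pos"],s["ee_rot"],s["gripper_width"],s["wrist_force"])
E
```

```text
pics
scene [[398.63516941371046, 0.0, 286.76168180545903], [0.0, 398.63516941371046, 207.45132296952954], [0.0, 0.0, 1.0]] [[0.481, -0.653, 0.585, 1.009], [0.877, 0.363, -0.316, -0.258], [-0.006, 0.665, 0.747, 0.688], [0.0, 0.0, 0.0, 1.0]] ['pixels', 'z_map', 'K', 'world_from_camera']
top [[389.24340574331825, 0.0, 281.0725487302578], [0.0, 389.24340574331825, 204.1286128968314], [0.0, 0.0, 1.0]] [[0.013, 0.994, -0.111, 0.424], [-0.999, 0.017, 0.033, 0.004], [0.035, 0.111, 0.993, 0.845], [0.0, 0.0, 0.0, 1.0]] ['pixels', 'z_map', 'K', 'world_from_camera']
0.1 [0.26471318 0.56559175 0.22158224] [[ 9.05631026e-01 -4.24065913e-01 -7.39668824e-04]
 [-4.24066548e-01 -9.05629251e-01 -1.79522805e-03]
 [ 9.14292989e-05  1.93948303e-03 -9.99998115e-01]] 1.001305590762794 [-0.28347584  0.23033394  0.39755102]
```

View pics/top0.png

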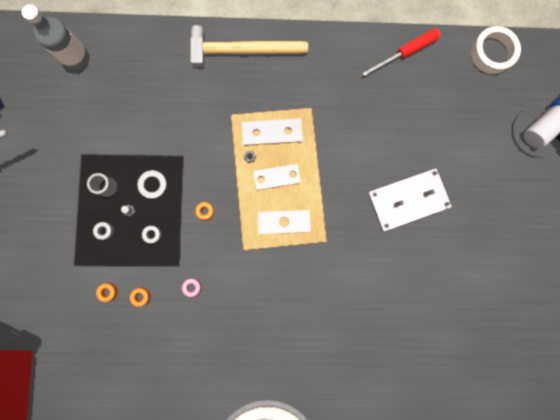

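View pics/scene0.png

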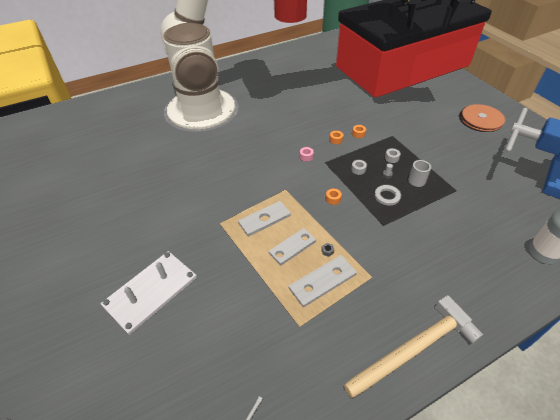

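The top view shows the long plate at (272,131), short at (277,178), one-hole at (284,222) (leave it), collars at (102,231) and (151,235), pipe at (98,184), wide ring at (152,184), and the jig at (410,200). A nut at (250,157) lies between the two plates. The scene view agrees.

```bash
cat > h.py <<'E'
import numpy as np, cv2
def cast(c,uv,z):
    uv=np.asarray(uv,float).reshape(-1,2); K=c["K"]; T=c["world_from_camera"]
    d=np.c_[(uv[:,0]-K[0,2])/K[0,0], -(uv[:,1]-K[1,2])/K[1,1], -np.ones(len(uv))]@T[:3,:3].T
    o=T[:3,3]; return (o+d*((z-o[2])/d[:,2])[:,None])[:,:2]
def proj(c,p):
    K=c["K"];T=c["world_from_camera"]; q=(np.asarray(p,float).reshape(-1,3)-T[:3,3])@T[:3,:3]
    return np.c_[K[0,0]*q[:,0]/-q[:,2]+K[0,2], K[1,1]*-q[:,1]/-q[:,2]+K[1,2]]
def blobs(c,z,thr,amin=60,S=4,box=None):
    """bright, colourless blobs: outer rect and holes in mm on plane z"""
    im=cv2.resize(c["pixels"],None,fx=S,fy=S,interpolation=cv2.INTER_CUBIC).astype(int)
    m=((im.min(2)>thr)&(im.max(2)-im.min(2)<40)).astype(np.uint8)
    if box is not None:
        k=np.zeros_like(m); x0,y0,x1,y1=[S*b for b in box]; k[y0:y1,x0:x1]=1; m&=k
    cs,h=cv2.findContours(m,cv2.RETR_CCOMP,cv2.CHAIN_APPROX_NONE); out=[]
    if h is None: return out
    f=lambda q:cast(c,(q.reshape(-1,2)+.5)/S-.5,z)*1000
    for i,q in enumerate(cs):
        if h[0][i][3]>=0 or cv2.contourArea(q)<amin*S*S: continue
        r=cv2.minAreaRect(f(q).astype(np.float32)); (w,hh),a=r[1],r[2]
        if w<hh: w,hh,a=hh,w,a+90
        a=(a+90)%180-90
        hs=[]
        for j,g in enumerate(cs):
            if h[0][j][3]==i and cv2.contourArea(g)>4*S*S:
                e=cv2.minAreaRect(f(g).astype(np.float32)); hs.append((np.round(e[0],1).tolist(),np.round(e[1],1).tolist()))
        out.append(dict(px=np.round(np.mean(q.reshape(-1,2),0)/S).astype(int).tolist(),c=np.round(r[0],1).tolist(),s=np.round([w,hh],1).tolist(),a=round(a,1),holes=hs))
    return out
E
python3 - <<'E'
import numpy as np
from h import *
for n,bx in (("top",dict(pl=(225,100,335,255),col=(75,150,190,270),jig=(360,160,465,240))),("scene",dict(pl=(215,185,375,320),col=(325,135,460,220),jig=(90,240,210,340)))):
    c=dict(np.load(n+"0.npz"))
    for k,z,t in (("pl",.013,150),("col",.023,130),("jig",.012,150)):
        for b in blobs(c,z,t,box=bx[k]): print(n,k,b)
    # heights
    px=c["pixels"]
    if n=="top":
        for u,v in ((272,131),(265,177),(270,222),(410,200),(380,240),(285,150),(112,250)): 
            d=c["z_map"][v,u]; K=c["K"]; T=c["world_from_camera"]
            print((u,v),px[v,u],np.round((T@[ (u-K[0,2])/K[0,0]*d,-(v-K[1,2])/K[1,1]*d,-d,1])[:3],4))
E
```

```text
top pl {'px': [284, 222], 'c': [479.6, -29.6], 's': [111.1, 46.6], 'a': -86.4, 'holes': [([479.5, -29.8], [22.3, 22.4])]}
top pl {'px': [277, 177], 'c': [577.2, -13.0], 's': [97.3, 41.8], 'a': -79.7, 'holes': [([570.9, 21.3], [16.2, 16.6]), ([583.5, -47.4], [16.6, 16.4])]}
top pl {'px': [272, 132], 'c': [677.5, -0.9], 's': [130.6, 51.8], 'a': -85.2, 'holes': [([674.3, 33.7], [16.1, 16.5]), ([680.4, -35.7], [16.6, 16.3])]}
top col {'px': [151, 234], 'c': [448.6, 248.5], 's': [37.2, 35.9], 'a': -89.1, 'holes': [([448.6, 248.5], [18.3, 17.5])]}
top col {'px': [102, 231], 'c': [454.7, 349.0], 's': [36.6, 36.3], 'a': 46.9, 'holes': [([454.8, 348.9], [17.9, 18.2])]}
top col {'px': [98, 183], 'c': [553.8, 364.4], 's': [44.0, 44.0], 'a': 3.5, 'holes': [([554.0, 364.7], [33.2, 32.3])]}
top col {'px': [152, 184], 'c': [554.4, 251.6], 's': [60.1, 59.7], 'a': 46.4, 'holes': [([554.6, 251.7], [33.9, 33.5])]}
top jig {'px': [412, 200], 'c': [533.5, -305.1], 's': [163.5, 94.0], 'a': -69.7, 'holes': [([475.4, -251.5], [6.8, 7.1]), ([523.0, -277.8], [9.9, 21.3]), ([542.6, -226.7], [6.1, 6.3]), ([548.
[... 1003 characters left out ...]
 180], 'c': [564.7, 345.9], 's': [53.3, 16.0], 'a': -60.3, 'holes': []}
scene col {'px': [360, 165], 'c': [450.3, 246.4], 's': [38.1, 35.3], 'a': -64.4, 'holes': [([449.3, 248.2], [18.5, 16.7])]}
scene col {'px': [422, 166], 'c': [528.4, 378.3], 's': [47.5, 43.6], 'a': -65.7, 'holes': [([515.8, 372.1], [4.5, 14.4]), ([532.8, 382.2], [22.9, 32.1])]}
scene col {'px': [394, 154], 'c': [457.1, 344.9], 's': [41.5, 35.2], 'a': -62.0, 'holes': [([456.2, 348.5], [17.9, 15.5])]}
scene jig {'px': [149, 292], 'c': [535.7, -304.2], 's': [160.2, 95.0], 'a': -69.8, 'holes': [([590.2, -358.8], [12.9, 12.4]), ([530.1, -339.7], [41.3, 12.5]), ([540.7, -225.7], [13.6, 11.1]), ([504.9, -272.4], [42.1, 12.3])]}
```

```bash
cat > go.py <<'E'
import sys, numpy as np
from scipy.spatial.transform import Rotation as Ro
from station import sensors
def goal(x,y,z,yaw):
    s=sensors.sense(); R=np.array(s["ee_rot"]); a=np.radians(yaw)
    Rd=np.array([[np.cos(a),np.sin(a),0],[np.sin(a),-np.cos(a),0],[0,0,-1]])
    d=R.T@(np.array([x,y,z])/1000-s["tcp_pos"]); r=Ro.from_matrix(R.T@Rd).as_rotvec(degrees=True)
    print("t",round(s["time_s"],2),"pos",np.round(np.array(s["tcp_pos"])*1000,1),"yaw",round(np.degrees(np.arctan2(R[1,0],R[0,0])),2),"F",np.round(s["wrist_force"],1),"w",round(s["gripper_width"],3))
    print("d",np.round(d,4),"r",np.round(r,2),"rows",round(max(np.linalg.norm(d)/.05,np.linalg.norm(r)/8.59),1))
if __name__=="__main__": goal(*map(float,sys.argv[1:]))
E
python3 - <<'E'
from h import *
out=[]
for n,(x0,y0,x1,y1) in (("top",(360,160,465,240)),("scene",(90,240,210,340))):
    c=dict(np.load(n+"0.npz"))
    im=cv2.resize(c["pixels"][y0:y1,x0:x1,::-1],(525,400),interpolation=cv2.INTER_CUBIC)
    sx=525/(x1-x0); sy=400/(y1-y0)
    for X,Y in ((546.6,-337.5),(522.4,-271.9)):
        for z,col in ((.062,(0,0,255)),(.012,(0,200,0))):
            u,v=proj(c,[X/1e3,Y/1e3,z])[0]; print(n,z,u,v)
            cv2.circle(im,(int((u+.5-x0)*sx),int((v+.5-y0)*sy)),4,col,1)
    out.append(im)
cv2.imwrite("pics/jig.png",cv2.resize(np.hstack(out),(800,305)))
E
python3 go.py 677.5 -1 100 -85.15
```

```text
top 0.062 434.19924227037404 189.8838236382147
top 0.012 424.4853578142404 193.23992708135506
top 0.062 402.9950112644389 200.9782561620884
top 0.012 395.05377109566484 203.70354980111208
scene 0.062 125.77294217144166 287.3691279868757
scene 0.012 133.94446657679447 301.04432837056675
scene 0.062 157.72902903642097 262.5233317492379
scene 0.012 164.01699217631435 276.773339055374
t 0.1 pos [264.7 565.6 221.6] yaw -25.09 F [-0.3  0.2  0.4] w 1.001
d [0.6141 0.3378 0.1223] r [ 1.000e-01 -6.000e-02  6.006e+01] rows 14.2
```

View pics/jig.png

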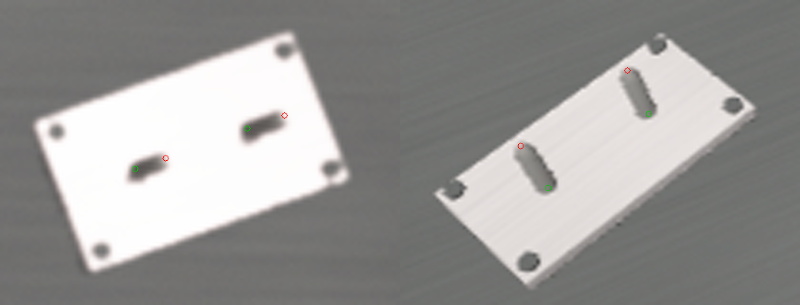

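The red tip marks and green base marks land on the pins in the scene view, and are about 1 px off in the top view. I'll cross-check with the means of the four screw heads while moving to the long plate.

```bash
python3 - <<'E'
from h import *
print(cast(dict(np.load("top0.npz")),[410.2,198.8],.016)*1e3,cast(dict(np.load("scene0.npz")),[147.55,288.8],.016)*1e3)
E
python3 -m handwheel '[[1,0.614,0.338,0.05,0,0,60],[1,0.614,0.338,0.05,0,0,60],[1,0.614,0.338,0.05,0,0,60],[1,0.614,0.338,0.05,0,0,60],[1,0.614,0.338,0.05,0,0,60],[1,0.614,0.338,0.05,0,0,60],[1,0.614,0.338,0.05,0,0,60],[1,0.614,0.338,0.05,0,0,60]]'
python3 go.py 677.5 -1 80 -85.15
```

```text
[[ 533.2322111  -304.05393003]] [[ 536.01673034 -307.50273347]]
time_s: 0.9
tcp_pos: [0.5005, 0.2417, 0.1937]
ee_rot: [[0.083, -0.997, -0.001], [-0.997, -0.083, -0.0], [0.0, 0.001, -1.0]]
wrist_force: [-0.2, 1.4, 0.7]
gripper_width: 1.002
gripper_force: 0.0
t 0.9 pos [500.5 241.7 193.7] yaw -85.22 F [-0.2  1.4  0.7] w 1.002
d [ 0.2566 -0.1562  0.1137] r [ 0.03 -0.01 -0.07] rows 6.4
```

```bash
python3 -m handwheel '[[1,0.256,-0.156,0.09,0,0,0],[1,0.256,-0.156,0.09,0,0,0],[1,0.256,-0.156,0.09,0,0,0],[1,0.256,-0.156,0.09,0,0,0],[1,0.256,-0.156,0.09,0,0,0],[1,0.256,-0.156,0.09,0,0,0],[1,0.256,-0.156,0.09,0,0,0]]' >/dev/null
python3 go.py 677.5 -1 40 -85.15; python3 -m handwheel '[[1,0,0,0,0,0,0]]' >/dev/null;python3 go.py 677.5 -1 40 -85.15
```

```text
t 1.6 pos [677.7  -2.3 100.7] yaw -85.37 F [-0.9 -0.8  0.6] w 0.998
d [-0.0013 -0.0001  0.0607] r [ 0.24 -0.04 -0.22] rows 1.2
t 1.7 pos [ 6.771e+02 -2.000e-01  1.018e+02] yaw -85.29 F [-0.5  1.   0.7] w 0.994
d [ 0.0008 -0.0006  0.0618] r [ 0.2  -0.02 -0.14] rows 1.2
```

```bash
python3 -m handwheel '[[1,0,0,0.05,0,0,0],[1,0,0,0.075,0,0,0],[1,0,0,0.085,0,0,0],[1,0,0,0.088,0,0,0],[1,0,0,0.088,0,0,0]]' >/dev/null
python3 go.py 677.5 -1 6.5 -85.15;python3 -m handwheel '[[1,0,0,0,0,0,0]]' >/dev/null; python3 go.py 677.5 -1 6.5 -85.15
```

```text
t 2.2 pos [678.1   2.9  17.4] yaw -85.0 F [ 0.1 -0.5  1.2] w 0.999
d [0.0038 0.0009 0.0109] r [-0.12 -0.01  0.15] rows 0.2
t 2.3 pos [678.6   2.6  18.2] yaw -85.03 F [-0.3  0.2 -0.3] w 1.002
d [0.0035 0.0014 0.0117] r [-0.21  0.01  0.12] rows 0.2
```

```bash
python3 -m handwheel '[[1,0.0035,0.001,0.008,0,0,0],[1,0.0035,0.001,0.008,0,0,0],[1,0.0035,0.001,0.008,0,0,0]]' >/dev/null
python3 go.py 677.5 -1 6.5 -85.15
```

```text
t 2.6 pos [676.5  -2.    8.1] yaw -85.11 F [-0.2  0.5 -0.4] w 1.002
d [-0.0009 -0.0011  0.0016] r [ 0.01 -0.    0.04] rows 0.0
```

```bash
python3 -m handwheel '[[1,-0.0005,0,0.002,0,0,0],[0.3,-0.0005,0,0.002,0,0,0],[0,-0.0005,0,0.002,0,0,0],[0,-0.0005,0,0.002,0,0,0],[0,-0.0005,0,0.002,0,0,0],[0,-0.0005,0,0.002,0,0,0]]'
python3 go.py 677.5 -1 100 -85.15
```

```text
time_s: 3.2
tcp_pos: [0.6766, -0.0012, 0.0062]
ee_rot: [[0.086, -0.996, 0.0], [-0.996, -0.086, 0.0], [0.0, -0.0, -1.0]]
wrist_force: [-0.3, -0.5, 0.0]
gripper_width: 0.632
gripper_force: 0.0
t 3.2 pos [676.6  -1.2   6.2] yaw -85.08 F [-0.3 -0.5  0. ] w 0.632
d [-0.0001 -0.0009 -0.0938] r [-0.01 -0.    0.07] rows 1.9
```

```bash
python3 -m handwheel '[[0,0,0,0,0,0,0],[0,0,0,0,0,0,0],[0,0,0,0,0,0,0],[0,0,0,0,0,0,0]]'|tail -2
python3 -m handwheel '[[0,0,0,-0.02,0,0,0],[0,0,0,-0.05,0,0,0],[0,0,0,-0.09,0,0,0],[0,0,0,-0.115,0,0,0],[0,0,0,-0.115,0,0,0]]'
python3 go.py 534.5 -304.7 125 -69.75
```

```text
gripper_width: 0.57
gripper_force: 30.0
time_s: 4.1
tcp_pos: [0.6783, -0.0009, 0.1246]
ee_rot: [[0.086, -0.996, 0.007], [-0.996, -0.086, 0.001], [-0.001, -0.007, -1.0]]
wrist_force: [1.2, 0.1, -4.0]
gripper_width: 0.573
gripper_force: 30.0
t 4.1 pos [678.3  -0.9 124.6] yaw -85.07 F [ 1.2  0.1 -4. ] w 0.573
d [ 0.2903  0.1694 -0.0017] r [ -0.39  -0.02 -15.32] rows 6.7
```

```bash
python3 -m handwheel '[[0,0.29,0.169,0,0,0,-15.3],[0,0.29,0.169,0,0,0,-15.3],[0,0.29,0.169,0,0,0,-15.3],[0,0.29,0.169,0,0,0,-15.3],[0,0.29,0.169,0,0,0,-15.3],[0,0.29,0.169,0,0,0,-15.3],[0,0.29,0.169,0,0,0,-15.3],[0,0.29,0.169,0,0,0,-15.3]]' >/dev/null
python3 go.py 534.5 -304.7 95 -69.75
```

```text
t 4.9 pos [ 528.2 -307.4  117.5] yaw -70.18 F [ 0.1  1.1 -4.8] w 0.57
d [-0.0003 -0.007   0.0225] r [ 0.33  0.29 -0.43] rows 0.5
```

```bash
python3 -m handwheel '[[0,-0.0003,-0.007,0.022,0,0,0],[0,-0.0003,-0.007,0.022,0,0,0],[0,-0.0003,-0.007,0.022,0,0,0]]' >/dev/null
python3 go.py 534.5 -304.7 85 -69.75
python3 - <<'E'
from station import eyes
import cv2,numpy as np
o=[]
for n,(x0,y0,x1,y1) in (("scene",(70,200,230,340)),("top",(350,130,510,270))):
    c=eyes.capture(n); np.savez(n+"1.npz",**c); o.append(cv2.resize(c["pixels"][y0:y1,x0:x1,::-1],(400,350),interpolation=cv2.INTER_CUBIC))
cv2.imwrite("pics/hold1.png",np.hstack(o))
E
python3 go.py 534.5 -304.7 85 -69.75
```

```text
t 5.2 pos [ 538.  -300.9   96.9] yaw -69.76 F [ 0.7  0.2 -4.5] w 0.569
d [0.0024 0.0046 0.0119] r [ 0.24  0.2  -0.01] rows 0.3
t 5.3 pos [ 539.5 -301.4   98.9] yaw -69.73 F [ 0.3 -0.  -4.2] w 0.564
d [0.0014 0.0059 0.0139] r [0.04 0.02 0.02] rows 0.3
```

View pics/hold1.png

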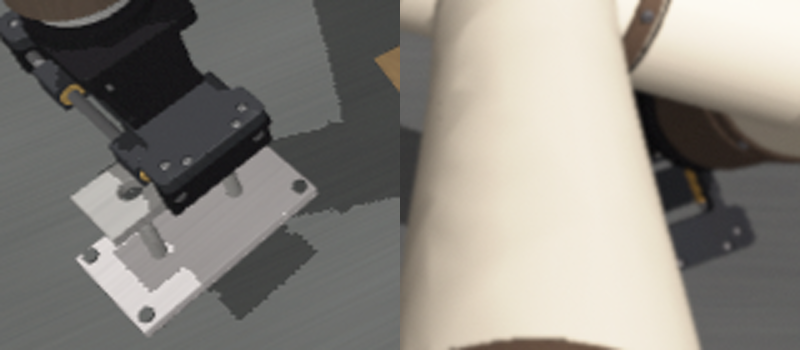

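```bash
python3 -m handwheel '[[0,0.0014,0.0057,0,0,0,0],[0,0.0014,0.0057,0,0,0,0],[0,0.0014,0.0057,0,0,0,0],[0,0.0014,0.0057,0,0,0,0]]' >/dev/null
python3 go.py 534.5 -304.7 85 -69.75
python3 - <<'E'
from h import *
c=dict(np.load("scene1.npz"))
print(cast(c,[121.1,275.5],.1055)*1e3, "exp",[551.6,-334.2])
E
```

```text
t 5.7 pos [ 534.7 -305.2   99.5] yaw -69.79 F [ 0.8 -0.2 -5. ] w 0.569
d [-0.0005  0.      0.0145] r [-0.03 -0.02 -0.04] rows 0.3
[[ 551.73064449 -333.35058187]] exp [551.6, -334.2]
```

```bash
python3 -m handwheel '[[0,-0.0003,0,0.015,0,0,0],[0,-0.0003,0,0.025,0,0,0],[0,-0.0003,0,0.025,0,0,0],[0,-0.0003,0,0.025,0,0,0]]' >/dev/null
python3 go.py 534.5 -304.7 50 -69.75
```

```text
t 6.1 pos [ 534.5 -305.    73.9] yaw -69.77 F [-0.3  0.  -4.8] w 0.57
d [-0.0003 -0.0001  0.0239] r [ 0.04  0.   -0.02] rows 0.5
```

```bash
python3 -m handwheel '[[0,-0.0003,0,0.010,0,0,0],[0,-0.0003,0,0.02,0,0,0],[0,-0.0003,0,0.03,0,0,0],[0,-0.0003,0,0.03,0,0,0]]' >/dev/null
python3 go.py 534.5 -304.7 16 -69.75
```

```text
t 6.5 pos [ 532.8 -304.    41.7] yaw -69.81 F [-0.6 -0.  -5.4] w 0.574
d [ 0.0013 -0.0015  0.0257] r [ 0.21  0.18 -0.06] rows 0.5
```

```bash
python3 -m handwheel '[[0,0.0005,-0.001,0.010,0,0,0],[0,0.0005,-0.001,0.018,0,0,0],[0,0.0005,-0.001,0.022,0,0,0],[0,0.0005,-0.001,0.022,0,0,0]]' >/dev/null
python3 go.py 534.5 -304.7 15.5 -69.75
```

```text
t 6.9 pos [ 535.2 -304.5   21.1] yaw -69.79 F [ 0.1 -1.1 -4.5] w 0.57
d [-0.0001  0.0007  0.0056] r [ 0.06  0.05 -0.04] rows 0.1
```

```bash
python3 -m handwheel '[[0,0,0,0.004,0,0,0],[0,0,0,0.0045,0,0,0],[0,0,0,0.0045,0,0,0]]' >/dev/null
python3 go.py 534.5 -304.7 15.5 -69.75
```

```text
t 7.2 pos [ 535.5 -304.7   17.6] yaw -69.78 F [-0.4 -0.2 -5.7] w 0.57
d [-0.0003  0.001   0.0021] r [-0.    0.   -0.03] rows 0.0
```

```bash
python3 -m handwheel '[[0,0,0.0005,0.0015,0,0,0],[0,0,0.0005,0.0025,0,0,0],[0,0,0.0005,0.0025,0,0,0]]' >/dev/null
python3 go.py 534.5 -304.7 15.5 -69.75
```

```text
t 7.5 pos [ 535.3 -304.9   15.2] yaw -69.78 F [-0.5  0.8 -5. ] w 0.568
d [-0.0005  0.0007 -0.0003] r [-0.03 -0.02 -0.03] rows 0.0
```

```bash
python3 -m handwheel '[[0,0,0,0.001,0,0,0],[0.7,0,0,0.001,0,0,0],[0.7,0,0,0.001,0,0,0],[0.7,0,0,0.001,0,0,0],[0.7,0,0,-0.04,0,0,0],[0.7,0,0,-0.09,0,0,0],[0.7,0,0,-0.13,0,0,0],[0.7,0,0,-0.13,0,0,0]]'|tail -3
python3 go.py 448.6 248.5 145 -69.75
```

```text
wrist_force: [-0.1, -0.4, 0.7]
gripper_width: 0.701
gripper_force: 0.0
t 8.3 pos [ 539.3 -306.8  152.8] yaw -69.71 F [-0.1 -0.4  0.7] w 0.701
d [-0.5523 -0.1075  0.0032] r [-0.64 -0.61  0.04] rows 11.3
```

```bash
python3 -m handwheel '[[0.7,-0.552,-0.107,0,0,0,0],[0.7,-0.552,-0.107,0,0,0,0],[0.7,-0.552,-0.107,0,0,0,0],[0.7,-0.552,-0.107,0,0,0,0],[0.7,-0.552,-0.107,0,0,0,0],[0.7,-0.552,-0.107,0,0,0,0],[0.7,-0.552,-0.107,0,0,0,0],[0.7,-0.552,-0.107,0,0,0,0]]' >/dev/null
python3 - <<'E'
from station import eyes
import cv2,numpy as np
o=[]
for n,(x0,y0,x1,y1) in (("scene",(70,200,230,340)),("top",(350,130,510,270))):
    c=eyes.capture(n); np.savez(n+"2.npz",**c); o.append(cv2.resize(c["pixels"][y0:y1,x0:x1,::-1],(400,350),interpolation=cv2.INTER_CUBIC))
cv2.imwrite("pics/placed1.png",np.hstack(o))
E
python3 go.py 448.6 248.5 100 -69.75
```

```text
t 9.2 pos [470.7  94.8 145.5] yaw -69.34 F [ 0.4 -0.5  0.2] w 0.698
d [-0.1516 -0.0335  0.0456] r [-0.14  0.03  0.41] rows 3.2
```

View pics/placed1.png

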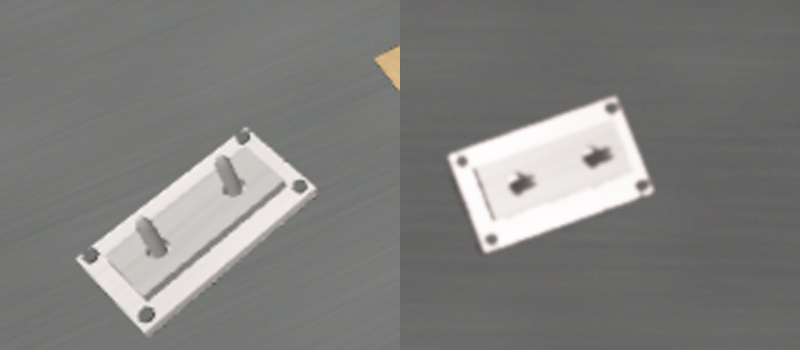

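The long plate lies flat on the base with both pins through its holes (scene crop pins at (150,240) and (228,175)). Next, the first collar.

```bash
python3 -m handwheel '[[0.7,-0.151,-0.033,0,0,0,0],[0.7,-0.151,-0.033,0.02,0,0,0],[0.7,-0.151,-0.033,0.05,0,0,0],[0.7,-0.151,-0.033,0.06,0,0,0],[0.7,-0.151,-0.033,0.06,0,0,0],[0.7,-0.151,-0.033,0.06,0,0,0]]' >/dev/null
python3 go.py 449 248.4 10 -69.75
```

```text
t 9.8 pos [449.7 242.5  84.9] yaw -69.77 F [ 0.3 -1.   0.4] w 0.702
d [-0.0059 -0.0015  0.0749] r [ 0.06 -0.05 -0.02] rows 1.5
```

```bash
python3 -m handwheel '[[0.7,-0.0059,-0.001,0.01,0,0,0],[0.7,-0.0059,-0.001,0.04,0,0,0],[0.7,-0.0059,-0.001,0.05,0,0,0],[0.7,-0.0059,-0.001,0.05,0,0,0]]' >/dev/null
python3 go.py 449 248.4 10 -69.75
```

```text
t 10.2 pos [448.  247.5  34.1] yaw -69.86 F [0.2 0.9 0.1] w 0.702
d [-0.0005 -0.0014  0.024 ] r [ 0.16 -0.08 -0.11] rows 0.5
```

```bash
python3 -m handwheel '[[0.7,-0.0005,-0.0014,0.014,0,0,0],[0.7,-0.0005,-0.0014,0.022,0,0,0],[0.7,-0.0005,-0.0014,0.022,0,0,0],[0.7,-0.0005,-0.0014,0.022,0,0,0]]' >/dev/null
python3 go.py 449 248.4 10 -69.75
```

```text
t 10.6 pos [450.  250.   13.7] yaw -69.78 F [0.7 0.1 0.4] w 0.697
d [0.0011 0.0015 0.0037] r [-0.04  0.01 -0.03] rows 0.1
```

Adjust, then close (0.41 expected for 36 mm).

```bash
python3 -m handwheel '[[0.7,0.0011,0.0012,0.003,0,0,0],[0.7,0.0011,0.0012,0.003,0,0,0]]' >/dev/null
python3 go.py 449 248.4 10 -69.75
python3 -m handwheel '[[0,0,0,0,0,0,0],[0,0,0,0,0,0,0],[0,0,0,0,0,0,0],[0,0,0,0,0,0,0],[0,0,0,0,0,0,0],[0,0,0,0,0,0,0],[0,0,0,0,0,0,0]]' | tail -2
python3 go.py 449 248.4 10 -69.75
```

```text
t 10.8 pos [448.7 248.2  10.3] yaw -69.8 F [-0.7  0.7 -0.3] w 0.697
d [-0.0001 -0.0004  0.0003] r [ 0.    0.   -0.05] rows 0.0
gripper_width: 0.405
gripper_force: 30.0
t 11.5 pos [448.9 248.4  10.2] yaw -69.78 F [-0.9 -0.5  1.4] w 0.405
d [ 0.0001 -0.0001  0.0002] r [ 0.   -0.   -0.03] rows 0.0
```

```bash
python3 -m handwheel '[[0,0,0,-0.03,0,0,0],[0,0,0,-0.08,0,0,0],[0,0,0,-0.12,0,0,0],[0,0,0,-0.12,0,0,0]]' | tail -2
python3 go.py 522.6 -272 120 -69.75
```

```text
gripper_width: 0.401
gripper_force: 30.0
t 11.9 pos [452.  251.1 136. ] yaw -69.71 F [ 0.3  0.3 -0.5] w 0.401
d [0.5151 0.1154 0.0123] r [-0.71  0.25  0.04] rows 10.6
```

```bash
python3 -m handwheel '[[0,0.515,0.115,0,0,0,0],[0,0.515,0.115,0,0,0,0],[0,0.515,0.115,0,0,0,0],[0,0.515,0.115,0,0,0,0],[0,0.515,0.115,0,0,0,0],[0,0.515,0.115,0,0,0,0],[0,0.515,0.115,0,0,0,0],[0,0.515,0.115,0,0,0,0]]' >/dev/null;python3 go.py 522.6 -272 110 -69.75
```

```text
t 12.7 pos [ 501.3 -150.   129.3] yaw -69.79 F [ 2.1 -0.1 -0.2] w 0.401
d [0.1218 0.0222 0.0192] r [ 0.06  0.04 -0.04] rows 2.5
```

```bash
python3 -m handwheel '[[0,0.12,0.028,0,0,0,0],[0,0.12,0.028,0,0,0,0],[0,0.12,0.028,0,0,0,0],[0,0.12,0.028,0,0,0,0],[0,0.12,0.028,0,0,0,0]]' >/dev/null;python3 go.py 522.6 -272 80 -69.75
```

```text
t 13.2 pos [ 516.2 -270.5  128.7] yaw -69.88 F [-0.2  0.2 -1.1] w 0.4
d [ 0.0037 -0.0055  0.0487] r [ 0.1   0.1  -0.13] rows 1.0
```

```bash
python3 -m handwheel '[[0,0.0037,-0.0055,0.02,0,0,0],[0,0.0037,-0.0055,0.045,0,0,0],[0,0.0037,-0.0055,0.049,0,0,0],[0,0.0037,-0.0055,0.049,0,0,0],[0,0.0037,-0.0055,0.049,0,0,0]]' >/dev/null;python3 go.py 522.6 -272 60 -69.75
python3 -m handwheel '[[0,0,0,0,0,0,0]]' >/dev/null;python3 go.py 522.6 -272 60 -69.75
```

```text
t 13.7 pos [ 524.3 -271.5   82.2] yaw -69.7 F [ 0.2  0.  -0.4] w 0.4
d [-0.0002  0.0018  0.0222] r [-0.07 -0.07  0.05] rows 0.4
t 13.8 pos [ 524.5 -271.8   82.5] yaw -69.74 F [ 0.6 -0.3 -1.4] w 0.4
d [-0.0005  0.0019  0.0225] r [-0.11 -0.09  0.01] rows 0.5
```

```bash
python3 -m handwheel '[[0,-0.0005,0.0018,0,0,0,0],[0,-0.0005,0.0018,0.015,0,0,0],[0,-0.0005,0.0018,0.03,0,0,0],[0,-0.0005,0.0018,0.035,0,0,0],[0,-0.0005,0.0018,0.035,0,0,0],[0,-0.0005,0.0018,0.035,0,0,0]]' >/dev/null;python3 go.py 522.6 -272 29.2 -69.75
```

```text
t 14.4 pos [ 522.3 -272.3   46.9] yaw -69.77 F [-0.1 -0.4 -1.5] w 0.398
d [-0.0002 -0.0004  0.0177] r [-0.05 -0.05 -0.02] rows 0.4
```

```bash
python3 -m handwheel '[[0,0,0,0.01,0,0,0],[0,0,0,0.014,0,0,0],[0,0,0,0.0165,0,0,0],[0,0,0,0.0165,0,0,0],[0,0,0,0.0165,0,0,0]]' >/dev/null;python3 go.py 522.6 -272 29.2 -69.75
```

```text
t 14.9 pos [ 521.9 -272.1   29.6] yaw -69.78 F [-0.3  0.6 -1.1] w 0.398
d [ 0.0002 -0.0007  0.0004] r [-0.01 -0.01 -0.03] rows 0.0
```

```bash
python3 -m handwheel '[[0,0,0,0.0005,0,0,0],[0.7,0,0,0.0005,0,0,0],[0.7,0,0,0.0005,0,0,0],[0.7,0,0,0.0005,0,0,0],[0.7,0,0,-0.03,0,0,0],[0.7,0,0,-0.08,0,0,0],[0.7,0,0,-0.11,0,0,0],[0.7,0,0,-0.11,0,0,0]]'|tail -3
python3 go.py 455.3 348.7 145 -69.75
```

```text
wrist_force: [0.4, -0.0, 0.3]
gripper_width: 0.699
gripper_force: 0.0
t 15.7 pos [ 525.  -273.2  145.4] yaw -69.73 F [ 0.4 -0.   0.3] w 0.699
d [-0.6075 -0.1501 -0.0027] r [-0.52 -0.43  0.03] rows 12.5
```

```bash
python3 -m handwheel '[[0.7,-0.607,-0.15,0,0,0,0],[0.7,-0.607,-0.15,0,0,0,0],[0.7,-0.607,-0.15,0,0,0,0],[0.7,-0.607,-0.15,0,0,0,0],[0.7,-0.607,-0.15,0,0,0,0],[0.7,-0.607,-0.15,0,0,0,0],[0.7,-0.607,-0.15,0,0,0,0],[0.7,-0.607,-0.15,0,0,0,0]]' >/dev/null;python3 go.py 455.3 348.7 90 -69.75
```

```text
t 16.5 pos [476.6 127.3 139.2] yaw -69.78 F [1.4 1.3 0.3] w 0.699
d [-0.2151 -0.0566  0.0491] r [ 0.03  0.   -0.03] rows 4.6
```

```bash
python3 -m handwheel '[[0.7,-0.22,-0.054,0,0,0,0],[0.7,-0.22,-0.054,0,0,0,0],[0.7,-0.22,-0.054,0,0,0,0],[0.7,-0.22,-0.054,0,0,0,0],[0.7,-0.22,-0.054,0.02,0,0,0],[0.7,-0.22,-0.054,0.04,0,0,0],[0.7,-0.22,-0.054,0.04,0,0,0],[0.7,-0.22,-0.054,0.04,0,0,0]]' >/dev/null;python3 go.py 455.3 348.7 90 -69.75
```

```text
t 17.3 pos [452.1 350.   99.1] yaw -69.78 F [0.5 0.6 0.7] w 0.698
d [ 0.0023 -0.0026  0.0091] r [ 0.08 -0.07 -0.03] rows 0.2
```

```bash
python3 -m handwheel '[[0.7,0.0023,-0.0026,0.01,0,0,0],[0.7,0.0023,-0.0026,0.04,0,0,0],[0.7,0.0023,-0.0026,0.06,0,0,0],[0.7,0.0023,-0.0026,0.06,0,0,0],[0.7,0.0023,-0.0026,0.06,0,0,0]]' >/dev/null
python3 go.py 455.3 348.7 10 -69.75
```

```text
t 17.8 pos [456.3 349.1  40.2] yaw -69.81 F [ 0.3 -0.2  0.9] w 0.7
d [0.0001 0.0011 0.0302] r [-0.05  0.01 -0.06] rows 0.6
```

```bash
python3 -m handwheel '[[0.7,0,0.001,0.015,0,0,0],[0.7,0,0.001,0.028,0,0,0],[0.7,0,0.001,0.0285,0,0,0],[0.7,0,0.001,0.0285,0,0,0],[0.7,0,0.001,0.0285,0,0,0]]' >/dev/null
python3 go.py 455.3 348.7 10 -69.75
```

```text
t 18.3 pos [455.  349.5  11.9] yaw -69.77 F [-0.7  0.2  0.4] w 0.694
d [0.0008 0.     0.0019] r [-0.08  0.04 -0.02] rows 0.0
```

```bash
python3 -m handwheel '[[0.7,0.0007,0,0.0015,0,0,0],[0,0.0007,0,0.0015,0,0,0],[0,0.0007,0,0.0015,0,0,0],[0,0.0007,0,0.0015,0,0,0],[0,0.0007,0,0.0015,0,0,0],[0,0.0007,0,0.0015,0,0,0],[0,0.0007,0,0.0015,0,0,0],[0,0.0007,0,0.0015,0,0,0]]' | tail -2
python3 go.py 455.3 348.7 10 -69.75
python3 -m handwheel '[[0,0,0,-0.03,0,0,0],[0,0,0,-0.08,0,0,0],[0,0,0,-0.12,0,0,0],[0,0,0,-0.12,0,0,0]]' | tail -2
python3 go.py 546.8 -337.6 120 -69.75
```

```text
gripper_width: 0.406
gripper_force: 30.0
t 19.1 pos [454.8 348.4   9.6] yaw -69.78 F [-0.5  0.1  0.6] w 0.406
d [-0.0001 -0.0006 -0.0004] r [ 0.   -0.   -0.03] rows 0.0
gripper_width: 0.4
gripper_force: 30.0
t 19.5 pos [457.7 351.4 136.1] yaw -69.7 F [ 0.7  0.  -1.1] w 0.4
d [0.6772 0.1556 0.0103] r [-0.69  0.33  0.05] rows 13.9
```

```bash
python3 -m handwheel '[[0,0.677,0.157,0,0,0,0],[0,0.677,0.157,0,0,0,0],[0,0.677,0.157,0,0,0,0],[0,0.677,0.157,0,0,0,0],[0,0.677,0.157,0,0,0,0],[0,0.677,0.157,0,0,0,0],[0,0.677,0.157,0,0,0,0],[0,0.677,0.157,0,0,0,0]]' >/dev/null;python3 go.py 546.8 -337.6 110 -69.75
```

```text
t 20.3 pos [504.  -50.5 128.9] yaw -69.78 F [ 0.7  0.8 -0.3] w 0.402
d [0.2842 0.059  0.0189] r [ 0.05  0.03 -0.03] rows 5.8
```

```bash
python3 -m handwheel '[[0,0.285,0.066,0,0,0,0],[0,0.285,0.066,0,0,0,0],[0,0.285,0.066,0,0,0,0],[0,0.285,0.066,0,0,0,0],[0,0.285,0.066,0,0,0,0],[0,0.285,0.066,0,0,0,0],[0,0.285,0.066,0,0,0,0],[0,0.285,0.066,0,0,0,0]]' >/dev/null;python3 go.py 546.8 -337.6 80 -69.75
```

```text
t 21.1 pos [ 540.1 -339.3  127.8] yaw -69.93 F [-0.1  0.2 -1.2] w 0.404
d [ 0.0008 -0.007   0.0478] r [ 0.1   0.13 -0.18] rows 1.0
```

```bash
python3 -m handwheel '[[0,0.0008,-0.006,0.02,0,0,0],[0,0.0008,-0.006,0.045,0,0,0],[0,0.0008,-0.006,0.048,0,0,0],[0,0.0008,-0.006,0.048,0,0,0],[0,0.0008,-0.006,0.048,0,0,0],[0,0.0008,-0.006,0.048,0,0,0]]' >/dev/null;python3 go.py 546.8 -337.6 60 -69.75
```

```text
t 21.7 pos [ 548.  -337.4   83.2] yaw -69.74 F [ 0.5 -0.1 -0.2] w 0.402
d [-0.0003  0.0012  0.0232] r [-0.11 -0.11  0.01] rows 0.5
```

```bash
python3 -m handwheel '[[0,-0.0003,0.001,0,0,0,0],[0,-0.0003,0.001,0.015,0,0,0],[0,-0.0003,0.001,0.03,0,0,0],[0,-0.0003,0.001,0.037,0,0,0],[0,-0.0003,0.001,0.037,0,0,0],[0,-0.0003,0.001,0.037,0,0,0]]' >/dev/null;python3 go.py 546.8 -337.6 28.6 -69.75
```

```text
t 22.3 pos [ 546.5 -337.8   45.2] yaw -69.77 F [ 0.3  0.9 -1. ] w 0.401
d [-0.0001 -0.0004  0.0166] r [-0.04 -0.05 -0.02] rows 0.3
```

```bash
python3 -m handwheel '[[0,0,0,0.01,0,0,0],[0,0,0,0.014,0,0,0],[0,0,0,0.016,0,0,0],[0,0,0,0.016,0,0,0],[0,0,0,0.016,0,0,0]]' >/dev/null;python3 go.py 546.8 -337.6 28.6 -69.75
```

```text
t 22.8 pos [ 546.1 -337.5   28.7] yaw -69.78 F [-0.3 -0.2  0.3] w 0.403
d [ 0.0003 -0.0006  0.0001] r [-0.   -0.   -0.03] rows 0.0
```

```bash
python3 -m handwheel '[[0,0,0,0,0,0,0],[0.7,0,0,0,0,0,0],[0.7,0,0,0,0,0,0],[0.7,0,0,0,0,0,0],[0.7,0,0,-0.03,0,0,0],[0.7,0,0,-0.08,0,0,0],[0.7,0,0,-0.11,0,0,0],[0.7,0,0,-0.11,0,0,0]]'|tail -3
python3 go.py 577.2 -13.2 130 -79.6
```

```text
wrist_force: [-0.3, -0.3, 0.1]
gripper_width: 0.7
gripper_force: 0.0
t 23.6 pos [ 549.3 -339.1  144.9] yaw -69.73 F [-0.3 -0.3  0.1] w 0.7
d [-0.2962 -0.139   0.0135] r [-0.53 -0.45  9.87] rows 6.5
```

```bash
python3 -m handwheel '[[0.8,-0.296,-0.138,0,0,0,9.85],[0.8,-0.296,-0.138,0,0,0,9.85],[0.8,-0.296,-0.138,0,0,0,9.85],[0.8,-0.296,-0.138,0,0,0,9.85],[0.8,-0.296,-0.138,0,0,0,9.85],[0.8,-0.296,-0.138,0,0,0,9.85],[0.8,-0.296,-0.138,0.03,0,0,9.85],[0.8,-0.296,-0.138,0.03,0,0,9.85]]'>/dev/null
python3 - <<'E'
from station import eyes
from h import *
c=eyes.capture("scene"); np.savez("scene3.npz",**c); im=c["pixels"][:,:,::-1]
cv2.imwrite("pics/placed2.png",np.hstack([cv2.resize(im[200:340,70:230],(400,350),interpolation=cv2.INTER_CUBIC),cv2.resize(im[180:320,215:375],(400,350),interpolation=cv2.INTER_CUBIC)]))
E
python3 go.py 577.2 -13.2 80 -79.6
```

```text
t 24.45 pos [571.6 -10.6 106.2] yaw -79.46 F [-0.3  0.4 -0.1] w 0.798
d [ 0.0036 -0.0051  0.0262] r [0.3  0.   0.14] rows 0.5
```

View pics/placed2.png

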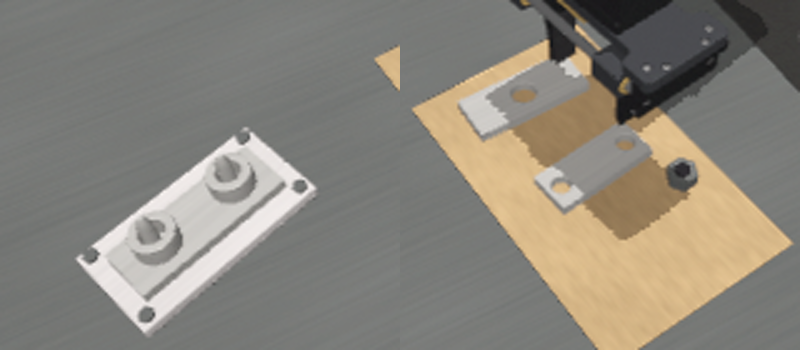

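Both collars stand on the long plate, round the pins (crop (152,237) and (230,177)). The short plate hasn't moved, and its nearest neighbour is well clear of the fingers.

```bash
python3 -m handwheel '[[0.8,0.0036,-0.0051,0.02,0,0,0],[0.8,0.0036,-0.0051,0.05,0,0,0],[0.8,0.0036,-0.0051,0.07,0,0,0],[0.8,0.0036,-0.0051,0.075,0,0,0],[0.8,0.0036,-0.0051,0.075,0,0,0],[0.8,0.0036,-0.0051,0.075,0,0,0]]' >/dev/null
python3 go.py 577.2 -13.2 6.5 -79.6
```

```text
t 25.05 pos [580.  -15.1  34.8] yaw -79.65 F [ 0.7 -0.2 -0.3] w 0.8
d [-0.0024  0.0025  0.0283] r [-0.14 -0.01 -0.05] rows 0.6
```

```bash
python3 -m handwheel '[[0.8,-0.0022,0.0024,0.01,0,0,0],[0.8,-0.0022,0.0024,0.022,0,0,0],[0.8,-0.0022,0.0024,0.026,0,0,0],[0.8,-0.0022,0.0024,0.026,0,0,0],[0.8,-0.0022,0.0024,0.026,0,0,0]]' >/dev/null
python3 go.py 577.2 -13.2 6.5 -79.6
```

```text
t 25.55 pos [576.3 -13.    7.4] yaw -79.62 F [-0.4  1.8  1.2] w 0.797
d [ 0.0004 -0.0009  0.0009] r [ 0.01 -0.01 -0.02] rows 0.0
```

```bash
python3 -m handwheel '[[0.8,0.0004,-0.0006,0.0009,0,0,0],[0,0.0004,-0.0006,0.0009,0,0,0],[0,0.0004,-0.0006,0.0009,0,0,0],[0,0.0004,-0.0006,0.0009,0,0,0],[0,0.0004,-0.0006,0.0009,0,0,0],[0,0.0004,-0.0006,0.0009,0,0,0],[0,0.0004,-0.0006,0.0009,0,0,0],[0,0.0004,-0.0006,0.0009,0,0,0]]' >/dev/null
python3 -m handwheel '[[0,0,0,0,0,0,0],[0,0,0,0,0,0,0]]'|tail -2
python3 go.py 577.2 -13.2 6.5 -79.6
python3 -m handwheel '[[0,0,0,-0.03,0,0,0],[0,0,0,-0.07,0,0,0],[0,0,0,-0.115,0,0,0],[0,0,0,-0.12,0,0,0],[0,0,0,-0.12,0,0,0]]' | tail -2
python3 go.py 534.7 -304.8 120 -69.75
```

```text
gripper_width: 0.457
gripper_force: 30.0
t 26.55 pos [576.9 -13.2   6.8] yaw -79.63 F [-0.3 -1.   1. ] w 0.457
d [ 0.     -0.0003  0.0003] r [-0.01 -0.   -0.03] rows 0.0
gripper_width: 0.453
gripper_force: 30.0
t 27.05 pos [577.  -13.  127.7] yaw -79.66 F [-0.   0.6 -3.2] w 0.453
d [0.2795 0.094  0.0072] r [-0.14  0.04 -9.91] rows 5.9
```

```bash
python3 -m handwheel '[[0,0.2795,0.094,0,0,0,-9.9],[0,0.2795,0.094,0,0,0,-9.9],[0,0.2795,0.094,0,0,0,-9.9],[0,0.2795,0.094,0,0,0,-9.9],[0,0.2795,0.094,0,0,0,-9.9],[0,0.2795,0.094,0,0,0,-9.9],[0,0.2795,0.094,0,0,0,-9.9],[0,0.2795,0.094,0,0,0,-9.9]]'>/dev/null
python3 go.py 534.7 -304.8 90 -69.75
```

```text
t 27.85 pos [ 532.4 -305.7  123.4] yaw -69.93 F [ 0.5 -0.3 -3.2] w 0.451
d [ 0.0001 -0.0026  0.0334] r [ 0.25  0.24 -0.18] rows 0.7
```

```bash
python3 -m handwheel '[[0,0,0,0.01,0,0,0],[0,0,0,0.02,0,0,0],[0,0,0,0.02,0,0,0],[0,0,0,0.02,0,0,0]]'>/dev/null
python3 go.py 534.7 -304.8 78 -69.75
```

```text
t 28.25 pos [ 534.7 -304.1  106. ] yaw -69.64 F [ 0.5  0.1 -3. ] w 0.455
d [0.0007 0.0002 0.028 ] r [0.07 0.05 0.11] rows 0.6
```

```bash
python3 -m handwheel '[[0,0.0007,0,0.012,0,0,0],[0,0.0007,0,0.024,0,0,0],[0,0.0007,0,0.03,0,0,0],[0,0.0007,0,0.03,0,0,0],[0,0.0007,0,0.03,0,0,0]]'>/dev/null
python3 go.py 534.7 -304.8 60 -69.75
```

```text
t 28.75 pos [ 534.9 -305.9   76.5] yaw -69.73 F [-0.1  0.  -2.5] w 0.457
d [-0.0011 -0.0002  0.0165] r [ 0.02 -0.    0.02] rows 0.3
```

```bash
python3 -m handwheel '[[0,-0.001,0,0.003,0,0,0],[0,-0.001,0,0.011,0,0,0],[0,-0.001,0,0.018,0,0,0],[0,-0.001,0,0.018,0,0,0],[0,-0.001,0,0.018,0,0,0]]'>/dev/null
python3 go.py 534.7 -304.8 45.8 -69.75
```

```text
t 29.25 pos [ 534.4 -304.9   58.3] yaw -69.73 F [ 0.3  0.3 -1.6] w 0.452
d [ 0.0001 -0.0003  0.0125] r [0.04 0.02 0.02] rows 0.2
```

```bash
python3 -m handwheel '[[0,0,0,0.006,0,0,0],[0,0,0,0.010,0,0,0],[0,0,0,0.0115,0,0,0],[0,0,0,0.0115,0,0,0],[0,0,0,0.0115,0,0,0]]'>/dev/null
python3 go.py 534.7 -304.8 45.8 -69.75
```

```text
t 29.75 pos [ 534.7 -304.9   47.3] yaw -69.73 F [ 0.2  0.5 -2. ] w 0.453
d [-0.0001 -0.0001  0.0015] r [-0.01 -0.01  0.02] rows 0.0
```

```bash
python3 -m handwheel '[[0,0,0,0.001,0,0,0],[0,0,0,0.0015,0,0,0],[0,0,0,0.0015,0,0,0],[0,0,0,0.0015,0,0,0]]'>/dev/null
python3 go.py 534.7 -304.8 45.8 -69.75
```

```text
t 30.15 pos [ 534.6 -304.8   45.8] yaw -69.73 F [ 0.1  0.1 -2.2] w 0.452
d [-0.     -0.0001  0.    ] r [-0.01 -0.01  0.02] rows 0.0
```

```bash
python3 -m handwheel '[[0,0,0,0.0006,0,0,0],[0,0,0,0.0006,0,0,0],[0.7,0,0,0.0006,0,0,0],[0.7,0,0,0.0006,0,0,0],[0.7,0,0,0.0006,0,0,0],[0.7,0,0,-0.03,0,0,0],[0.7,0,0,-0.08,0,0,0],[0.7,0,0,-0.12,0,0,0]]'|tail -3
python3 -m handwheel '[[0.7,-0.25,-0.1,0,0,0,0],[0.7,-0.25,-0.1,0,0,0,0],[0.7,-0.25,-0.1,0,0,0,0],[0.7,-0.25,-0.1,0,0,0,0],[0.7,-0.25,-0.1,0,0,0,0],[0.7,-0.25,-0.1,0,0,0,0],[0.7,-0.25,-0.1,0,0,0,0]]'|head -2
python3 - <<'E'
from station import eyes
import cv2,numpy as np
o=[]
for n,(x0,y0,x1,y1) in (("scene",(80,220,220,340)),("top",(350,140,490,260))):
    c=eyes.capture(n); cv2.imwrite(f"pics/{n}_end.png",c["pixels"][:,:,::-1]); o.append(cv2.resize(c["pixels"][y0:y1,x0:x1,::-1],(400,343),interpolation=cv2.INTER_CUBIC))
cv2.imwrite("pics/final.png",np.hstack(o))
E
```

```text
wrist_force: [1.1, -0.5, 1.0]
gripper_width: 0.697
gripper_force: 0.0
time_s: 31.65
tcp_pos: [0.5421, -0.0331, 0.1659]
```

View pics/final.png

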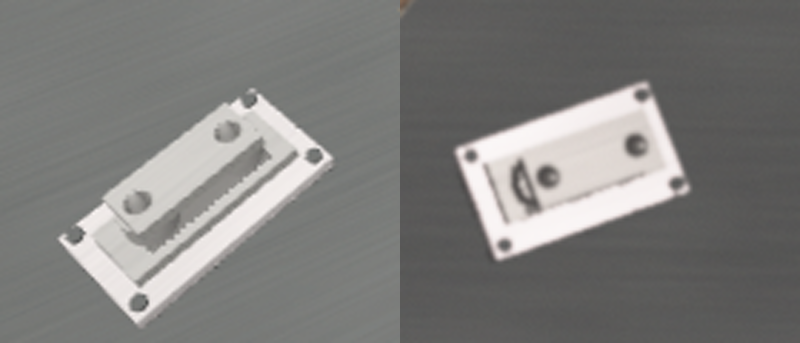

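View pics/scene_end.png

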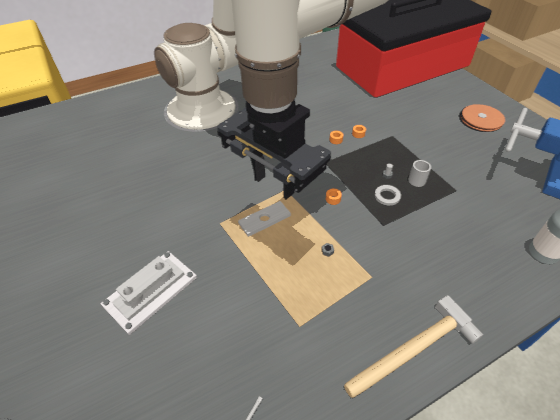

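The short plate looks seated on the collars, with holes at crop (137,202) and (228,132). Nothing else has moved. I'll confirm its height with the depth map.

```bash
python3 - <<'E'
from station import eyes
from h import *
for n in ("scene","top"):
    c=eyes.capture(n);K=c["K"];T=c["world_from_camera"]
    v,u=np.mgrid[0:420,0:560];d=c["z_map"]
    P=(np.stack([(u-K[0,2])/K[0,0]*d,-(v-K[1,2])/K[1,1]*d,-d],-1)@T[:3,:3].T+T[:3,3])*1e3
    q=P[...,:2]-[534.7,-304.8]; a=np.radians(-69.75); x=q@[np.cos(a),np.sin(a)]; y=q@[-np.sin(a),np.cos(a)]
    for xs in (-35,0,35):
        for ys in (-14,0,14):
            m=(abs(x-xs)<8)&(abs(y-ys)<5)&(P[...,2]>5); z=P[...,2][m]; print(n,xs,ys,m.sum(),np.round([np.median(z),z.max()],1) if m.any() else "")
    m=(abs(x)<65)&(abs(y)<40)&(abs(P[...,2]-52)<4); print(n,"top extents",np.percentile(x[m],[1,99]),np.percentile(y[m],[1,99]))
E
```

```text
scene -35 -14 35 [50.6 52.8]
scene -35 0 51 [51.8 61.1]
scene -35 14 103 [38.  52.8]
scene 0 -14 38 [51.3 53.2]
scene 0 0 45 [51.  53.6]
scene 0 14 95 [44.5 53.6]
scene 35 -14 39 [51.1 53.2]
scene 35 0 56 [53.2 63. ]
scene 35 14 112 [34.7 54.5]
scene top extents [-47.26064614  46.69316518] [-21.01809072  19.80393459]
top -35 -14 34 [51.8 56.3]
top -35 0 33 [54.  64.9]
top -35 14 42 [52.5 55.1]
top 0 -14 37 [52.6 54.8]
top 0 0 37 [52.5 55.2]
top 0 14 35 [52.4 55.2]
top 35 -14 38 [52.1 54.7]
top 35 0 31 [53.7 63.7]
top 35 14 37 [52.3 55.3]
top top extents [-47.77883458  47.48463956] [-20.42348543  18.82094619]
```

The plate's top is flat at about 52 mm, and the pin tips stand at about 62 mm, both as they should be.

```bash
python3 -c "
from station import workorder
print(workorder.finish_job())"
```

```text
the job is handed in; nothing more can be done
None
```

The bracket is built on the jig and handed in at about 32 s: long plate, a collar on each pin, short plate flat on top at about 52 mm as measured, other parts left where they lay; the judge's verdict was not shown.

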